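Feed out one relay carton with the spring-return slide

ROBOT

A 6-joint arm with a two-finger parallel gripper is mounted at the origin on a cart in front of the work surface, level with it; the furniture and walls round the work are solid. World frame = base frame: x ahead of the robot, y to its left, z up, the work surface at z = 0. Lengths are in m, angles in rad, forces in N, time in s.
With the tool pointing down it reaches from about 0.2 to 0.875 m from the base axis. Payload 3.4 kg.
Tool frame: the origin (TCP) lies between the finger pads; the fingertips stand 25 mm ahead of it and the grasp point (between the pads) lies 6 mm ahead of it (r.nose_length is the z of the fingertips in the tool frame, in m); z points along the fingers, y is the line along which they close (so a half turn about z gives the same grasp; the last joint's range is limited). The gripper opens to 94 mm and grips with 3 to 60 N. Pads are 16 mm wide; open, the fingers measure 119 mm over their backs; the gripper's body (75 mm by 177 mm) begins 78 mm behind the grasp point.
Start: joints at [1.045, 0.276, 1.505, -0, 1.361, -0.121], TCP at [0.226, 0.529, 0.204] pointing down, gripper open.
Joint ranges: [-2.89, 2.89], [-0.75, 2.08], [0.22, 2.7], [-1.18, 4.32], [0.11, 2.71], [-2.7, 2.7]. Speed limits (rad/s): [2.57, 2.57, 3.14, 3.14, 3.14, 3.14].

INTERFACE

Orientations are given as a unit quaternion [w, x, y, z].
In Python, from plant import r, gripper_to, inverse_kinematics, vision, models, telemetry gives the robot as it stands. Calls block until the motion is done:
- r.move_to(position, orientation): joint-space move of the TCP to a pose.
- r.move_l(position, rot=None, vel=0.15, guard=None): straight line of the TCP; rot=None keeps the orientation; vel is the mean speed in m/s. With guard (N) it stops when the force on the tool has changed by that much, and returns True; else False.
- r.movej(angles): joint-space move.
- gripper_to(opening, f_grip=None): finger opening in m; f_grip is the grip in N (None keeps the last); returns when the fingers have stopped.
- r.hold(seconds).
- inverse_kinematics(position, orientation): joint angles nearest the present ones, or None.
- vision.snapshot(name): name is "scene" or "top" or "wrist"; returns the picture (400x640x3 uint8, red, green, blue); there is no depth.
- vision.get_calibration(name): a dict with "fx", "fy", "cx", "cy" (pixels), "position" and "orientation" of the camera in the world. Camera axes: x right, y down, z forward; pixel columns grow to the right and rows downward; lengths in m; the calibration is good to about 2 mm. A picture is of the moment at which its call begins: read the wrist's pose just before it. get_calibration takes no time and is no camera call; for the wrist camera it gives the pose at the moment of the call.
A pose or a line that the arm cannot do raises r.PlanningError and nothing moves.
- r.sign_off(): hands the job in; it is judged then, once.
Trained networks look in the newest picture that a camera, given by its name, has taken for a name from the list of things; names that differ only in an ending like _2 or _b are one class to them, and where a whole thing is asked for, a point or a joint stands for the part that bears it (a point fixed in the world has none). Each returns a list of dicts, best first, with "score" (0 to 1); they miss things now and then, are a little off and sometimes report something else, mostly with a low value. They report only what shows in the picture. A call takes as long as a camera call. They do not tell look-alikes from the thing itself.
- models.boxes_of(thing, camera): "at" ([x, y, z] in m, in world coordinates, good to about 4 mm: the middle of the surface that is visible of it).
- models.regions_of(thing, camera): "pixels" (400x640 bool, what is visible of it).
- models.mark_of(thing, camera): "at" ([x, y, z] in m, in world coordinates, good to about 4 mm: a listed point, or the origin of a listed thing).
Readings, each from a call of its own:
- telemetry.current_t(): time.
- telemetry.current_joints(): joint angles.
- telemetry.current_dq(): joint speeds.
- telemetry.current_joint_efforts(): joint torques, N m.
- telemetry.current_ee_pos(): TCP position.
- telemetry.current_tool_rot(): TCP orientation.
- telemetry.current_wrist_force(): force on the tool from outside, world axes, zero at the start.
- telemetry.current_torque(): the same for the moment, N m.
- telemetry.current_opening(): finger opening in m.
- telemetry.current_finger_force(): force on a finger pad.
Only numpy, scipy, OpenCV 4.12 (cv2) and the standard library are available. Lean on these libraries where they do the work, as an engineer would, in place of code of your own. Each camera call takes 0.05 s, during which the arm holds its last target. There are 200 camera calls.

TASK

Two identical small parts feeders with orange slide handles stand on the bench; one is loaded with a small green-and-white carton, the other with a dark block battery. On the feeder with the carton, slide the handle away from the robot all the way to the end of its travel so that it pushes the carton out onto the open black mat, then let go of it there so that it springs back home by itself. Leave the battery where it lies.

Things in the scene. Friction and masses are not known exactly. Their poses are not given: they have to be found in the camera images.
- relay_feeder_handle (a point): Centre of the orange slide handle of the carton's feeder, 47.5 mm above the bench. Handle: 14 mm along the slide, 22 mm across, 42 mm tall (top at 68.5 mm), on a grey carriage 74 mm wide (top at 26.5 mm); the rest of the feeder is below 29 mm. Axes: x = push direction, away from the robot within 18 degrees; y = to the left; z up. The fixed feeder, 76 mm wide, may be the left or right one.
- relay_feeder_slide (a joint): Slide of the carton's feeder in m: 0 = home, 0.060 = end stop, growing along the handle's x axis. A spring pulls it home: about 2 N at home, 4.5 N at the end stop, plus about 2 N when pushed at 0.1 m/s. Released at the end it is home again in about half a second.
- relay_carton_center (a point): Centre of the green-and-white carton, 34 mm along the slide, 50 mm across, 19 mm high, loose, about 30 g. It lies flat between two low rails some 37 mm ahead of the handle, a few mm from the carriage, which pushes it out onto the open black mat at the far end, where a low lip stops it. Its top is 27 mm above the bench.
- battery_center (a point): Centre of the block battery, dark with a copper-coloured band, 26 x 51 x 17 mm, lying loose in the lane of the other, identical feeder in the same way, some 33 mm ahead of that feeder's handle. It and its feeder's slide are to be left alone.
Mind the look-alikes: they are no part of the job. Leave any turquoise or yellow look-alike of the part that bears relay_carton_center alone.

How it is judged:
By the outcome, as a careful person would: the job done as asked, in the order asked, and still so for the second after the job is handed in, with the robot touching nothing.
It also fails if it takes over 27 s, if anything falls off the work surface, if the arm or the gripper's body presses on something with over 40 N, if the wrist force passes 120 N, or if a joint passes its speed limit or range.

## Working session

There is one attempt and no reset: what is moved stays moved. The work goes in short steps, each a Python script; the robot and the scene stay as the last script left them, time stands still between calls to the robot, and variables do not carry over. Pictures are saved under pics/ and viewed, at most 10 in all, crops included, and the job is handed in when it is done.

```bash
mkdir -p pics; python3 - <<'E'
from plant import r, vision, models, telemetry
import cv2, numpy as np
a=vision.snapshot("scene"); b=vision.snapshot("top")
cv2.imwrite("pics/s1.png",a[:,:,::-1]); cv2.imwrite("pics/t1.png",b[:,:,::-1])
for c in("top","scene"):
  for n in("relay_feeder_handle","relay_carton_center","battery_center"):
    print(c,n,[(np.round(d["at"],4).tolist(),round(d["score"],2)) for d in models.mark_of(n,c)])
k=vision.get_calibration("top");print(k,telemetry.current_t(),r.nose_length)
E
```

```text
top relay_feeder_handle [([0.4754, -0.1024, 0.0477], 0.72)]
top relay_carton_center [([0.5175, -0.1012, 0.0116], 0.75), ([0.5384, -0.2088, 0.0086], 0.71), ([0.5382, 0.0263, 0.0108], 0.61)]
top battery_center [([0.4852, 0.1813, 0.0145], 0.57)]
scene relay_feeder_handle [([0.4722, -0.0991, 0.047], 0.69)]
scene relay_carton_center [([0.5126, -0.1041, 0.0161], 0.7), ([0.5352, -0.2107, 0.008], 0.64), ([0.5421, 0.0255, 0.0099], 0.53)]
scene battery_center [([0.4842, 0.1777, 0.0111], 0.45)]
{'fx': 437.85604499496503, 'fy': 437.85604499496503, 'cx': 324.99351472399024, 'cy': 206.15720018216078, 'position': array([ 0.32193169, -0.0151138 ,  0.89252858]), 'orientation': array([-0.08097449,  0.72244852, -0.68284481,  0.07234797])} 0.4 0.025
```

View pics/t1.png

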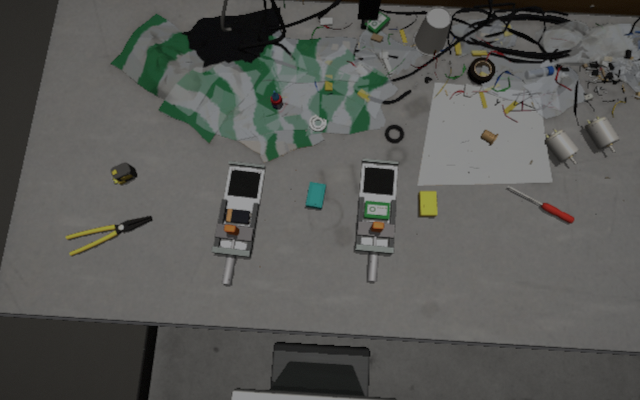

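View pics/s1.png

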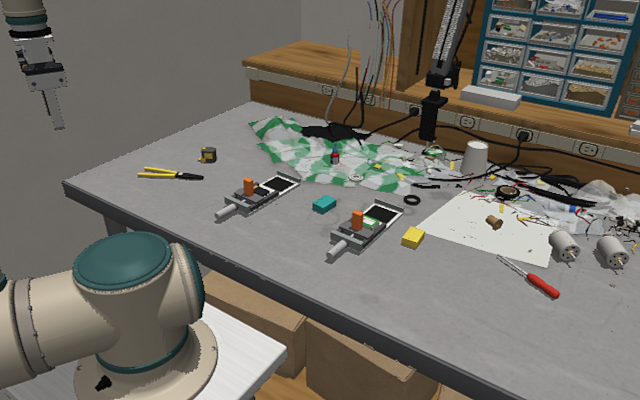

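The right feeder holds the carton: handle at px (378,227), carton at (377,210), mat at (379,180). The battery's feeder is on the left at (238,215), with turquoise and yellow look-alikes at (316,195) and (428,204). I'll move above the carton feeder for a close look.

```bash
cat > h.py <<'E'
from plant import r, gripper_to, inverse_kinematics, vision, models, telemetry
import cv2, numpy as np
from scipy.spatial.transform import Rotation as R
def quat(yaw):
    c,s=np.cos(yaw),np.sin(yaw)
    return R.from_matrix(np.array([[c,s,0],[s,-c,0],[0,0,-1]])).as_quat(scalar_first=True)
def px2w(k,uv,z):
    d=R.from_quat(k["orientation"],scalar_first=True).apply([(uv[0]-k["cx"])/k["fx"],(uv[1]-k["cy"])/k["fy"],1])
    p=np.array(k["position"]); return p+d*(z-p[2])/d[2]
E
python3 - <<'E'
from h import *
k=vision.get_calibration("top")
a=px2w(k,(373,278),.012);b=px2w(k,(379,181),.006);h=px2w(k,(378,224),.0685);print(a,b,h)
yaw=np.arctan2(b[1]-a[1],b[0]-a[0]);print("yaw",np.degrees(yaw))
for y in(yaw,yaw+np.pi):
    print(inverse_kinematics([.44,-.1,.25],quat(y)))
y=min((yaw,yaw+np.pi),key=lambda y:abs(inverse_kinematics([.44,-.1,.25],quat(y))[5]))
print("used",y)
r.move_to([.44,-.1,.25],quat(y))
k=vision.get_calibration("wrist")
im=vision.snapshot("wrist");cv2.imwrite("pics/w1.png",im[:,:,::-1]);np.save("kw.npy",k,allow_pickle=True)
for n in("relay_feeder_handle","relay_carton_center"):
    print(n,[(np.round(d["at"],4).tolist(),round(d["score"],2)) for d in models.mark_of(n,"wrist")])
print(k,telemetry.current_t())
E
```

```text
[ 0.37533292 -0.10223661  0.012     ] [ 0.57753816 -0.1086803   0.006     ] [ 0.47428571 -0.10276948  0.0685    ]
yaw -1.8252333552684874
[-3.77894597e-01  6.13938219e-02  1.66045453e+00 -4.44089210e-16
  1.41974430e+00  1.22475806e+00]
[-3.77894597e-01  6.13938219e-02  1.66045453e+00 -4.44089210e-16
  1.41974430e+00 -1.91683459e+00]
used -0.031856331666658494
relay_feeder_handle [([0.474, -0.1054, 0.0485], 0.64), ([0.4831, 0.1795, 0.0134], 0.34)]
relay_carton_center [([0.5406, 0.0219, 0.0107], 0.81), ([0.5369, -0.2078, 0.0093], 0.76), ([0.5179, -0.0992, 0.0138], 0.73)]
{'fx': 279.4585648029056, 'fy': 279.4585648029056, 'cx': 319.1393698458553, 'cy': 201.9051084864638, 'position': array([ 0.51316496, -0.10307902,  0.4308981 ]), 'orientation': array([-0.08805141, -0.69058876,  0.71205071,  0.09120251])} 2.9167
```

View pics/w1.png

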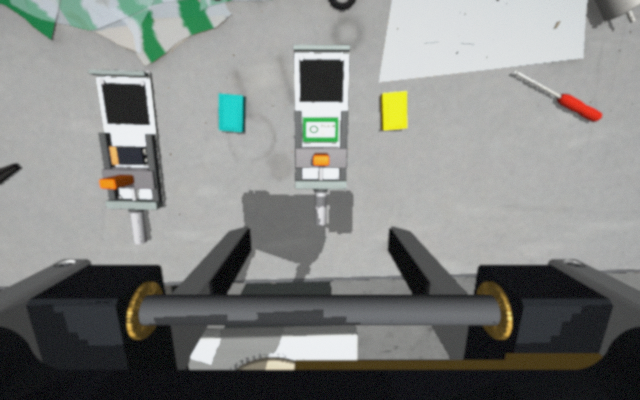

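The close view shows the carton feeder's axis running px (322,47)–(322,187), with the handle top at (321,160). Both neighbours are well clear. I'll refine the axis, grip the handle from above, push to the stop with a guard, and open.

```bash
cat > go.py <<'E'
from h import *
k=np.load("kw.npy",allow_pickle=True).item()
f=px2w(k,(322,47),.01);n=px2w(k,(322,187),.01);h=px2w(k,(321,159.5),.0685)
yaw=np.arctan2(f[1]-n[1],f[0]-n[0]);print("far,near,handle top",f,n,h,np.degrees(yaw))
print("axis offset of handle",np.cross(np.array([np.cos(yaw),np.sin(yaw)]),(h-n)[:2]))
u=np.array([np.cos(yaw),np.sin(yaw),0])
p=np.array([.474,h[1],.061]);q=quat(yaw)
assert abs(np.degrees(yaw))<18 and abs(h[0]-.474)<.006 and abs(h[1]+.103)<.006
gripper_to(.06,25)
r.move_to(p+[0,0,.07],q); r.move_l(p,vel=.12)
gripper_to(.0,25); print("open",telemetry.current_opening(),telemetry.current_wrist_force())
g=r.move_l(p+u*.070,vel=.07,guard=16)
e=telemetry.current_ee_pos();print("stopped",g,(e-p)@u,telemetry.current_wrist_force(),telemetry.current_opening())
im=vision.snapshot("top");cv2.imwrite("pics/t2.png",cv2.resize(im[120:300,270:470,::-1],None,fx=3,fy=3))
im=vision.snapshot("wrist");cv2.imwrite("pics/w2.png",im[:,:,::-1])
print(telemetry.current_t())
E
python3 go.py
```

```text
far,near,handle top [ 0.62133387 -0.11004966  0.01      ] [ 0.42734594 -0.10459742  0.01      ] [ 0.47542366 -0.10411289  0.0685    ] -1.6099344457633427
axis offset of handle 0.0018350794532487232
open 0.02142284722982317 [0.83636676 5.72270218 2.03057486]
stopped True 0.059093348666498284 [-4.87510401 -0.31836293  8.92184659] 0.021649971277011522
6.5833go.py:5: DeprecationWarning: Arrays of 2-dimensional vectors are deprecated. Use arrays of 3-dimensional vectors instead. (deprecated in NumPy 2.0)
  print("axis offset of handle",np.cross(np.array([np.cos(yaw),np.sin(yaw)]),(h-n)[:2]))
```

```bash
ls pics
```

```text
s1.png
t1.png
t2.png
w1.png
w2.png
```

```bash
python3 - <<'E'
from h import *
e=telemetry.current_ee_pos();q=telemetry.current_tool_rot()
yaw=np.radians(-1.61);u=np.array([np.cos(yaw),np.sin(yaw),0])
g=r.move_l(e+u*.006,vel=.03,guard=18)
e2=telemetry.current_ee_pos();print(g,(e2-e)@u,telemetry.current_wrist_force())
im=vision.snapshot("top");cv2.imwrite("pics/t3.png",cv2.resize(im[120:300,270:470,::-1],None,fx=3,fy=3));print(telemetry.current_t())
E
```

```text
False 0.0016292872867782141 [-7.73859313 -0.05307366  8.21591896]
6.9417
```

View pics/t3.png

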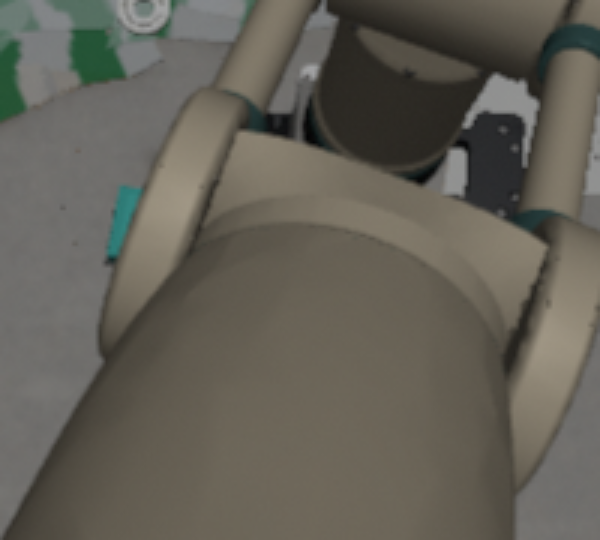

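View pics/w2.png

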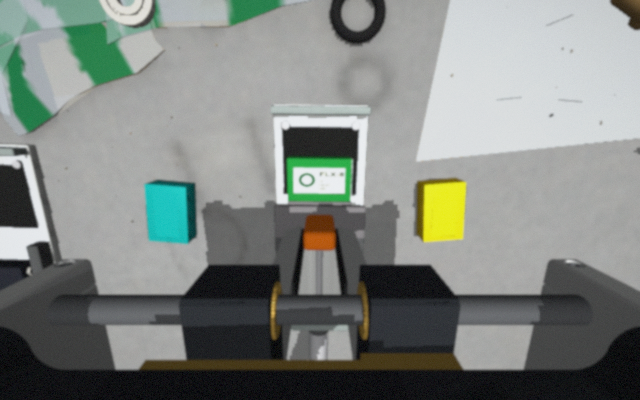

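Before this last push, the wrist view shows the carton on the near part of the mat at px (320,180), pushed up by the carriage with the handle still gripped. The top view is blocked by the arm. The slide then advanced only 1.6 of 6 mm (60.7 mm in total), so it is at the stop. Releasing now.

```bash
python3 - <<'E'
from h import *
gripper_to(.06,25); r.hold(.6)
e=telemetry.current_ee_pos();print(e)
r.move_l(e+[0,0,.10],vel=.15)
r.move_to([.40,-.1,.27],quat(np.radians(-1.61)))
k=vision.get_calibration("wrist")
im=vision.snapshot("wrist");cv2.imwrite("pics/w3.png",im[:,:,::-1])
for n in("relay_feeder_handle","relay_carton_center"):
    print(n,[(np.round(d["at"],4).tolist(),round(d["score"],2)) for d in models.mark_of(n,"wrist")])
print(telemetry.current_t(),telemetry.current_wrist_force())
E
```

```text
[ 0.53865054 -0.10474188  0.06105718]
relay_feeder_handle [([0.472, -0.1041, 0.0458], 0.56)]
relay_carton_center [([0.5397, 0.0244, 0.0123], 0.91), ([0.5683, -0.103, 0.0141], 0.65), ([0.5358, -0.2076, 0.009], 0.61)]
10.0083 [ 0.32389237 -0.21002997 -0.60448678]
```

View pics/w3.png

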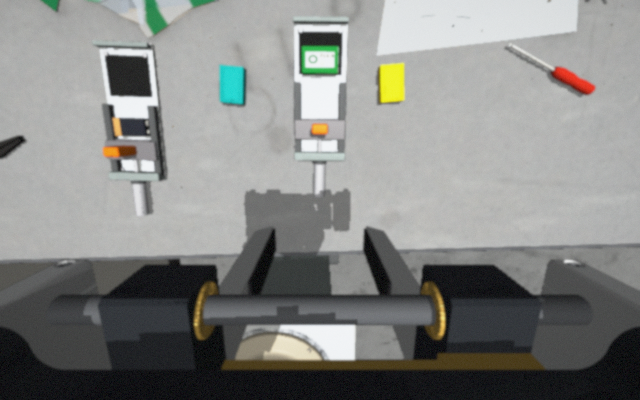

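The last view shows the handle back home at px (319,130), with the carton lying on the mat at (320,60). The battery and look-alikes haven't moved. When I let go, the tool sprang 4 mm forward, which confirms it had been pressing against the end stop.

```bash
python3 -c "
from plant import r
print(r.sign_off())"
```

```text
the job is handed in; nothing more can be done
None
```

The carton's handle was pushed to its end stop and released, it sprang back home, the carton lies on the black mat, the battery and look-alikes are untouched, and the job is handed in.

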